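Push a loaded tool caddy over a step against its sprung stop

ROBOT

A 6-joint arm with a two-finger parallel gripper is mounted at the origin on the work surface. World frame = base frame: x ahead of the robot, y to its left, z up, the work surface at z = 0. Lengths are in mm, angles in rad, forces in N, time in s.
With the tool pointing down it reaches from about 350 to 875 mm from the base axis. Payload 4.2 kg.
Tool frame: the origin (TCP) lies on the centre line of the jaws, within the pads' length; the fingertips stand 25 mm ahead of it and the grasp point (between the pads) lies 6 mm ahead of it; z points along the fingers, y is the direction in which the jaws open and shut (so a half turn about z gives the same grasp; the last joint's range is limited). The gripper opens to 85 mm and grips with 20 to 120 N. Pads are 22 mm wide; open, the fingers measure 114 mm over their backs; the gripper's body (76 mm by 85 mm) begins 54 mm behind the grasp point. The pads swing forward as they close: fully open they stand 13 mm farther back than shut.
Start: joints at [-1.087, 0.385, 0.008, 0, -1.194, -0.259], TCP at [139.337, -609.249, 256.312] pointing down, gripper open.
Joint ranges: [-3.14, 3.14], [-1.21, 2.06], [-1.07, 1.41], [-3.16, 2.05], [-2.99, -0.16], [-3.1, 3.1]. Speed limits (rad/s): [2.79, 2.79, 3.14, 3.14, 3.14, 3.14].

INTERFACE

Orientations are given as a unit quaternion [w, x, y, z].
In Python, from plant import robot gives the robot as it stands.
- The arm moves only by the tool play_rows, never from a script. Its argument "moves" is a list that holds one entry, the list of rows, each a list of 5 numbers: the shift along the tool's x, y, z in m, then the turn about the tool's z in degrees, then the opening, from 0 (shut) to 1 (fully open). In form: [[[tx, ty, tz, roll, gripper], ...]]. A call has 1 to 8 rows; each row is the pose to reach, as a shift and turn from the pose commanded when the call began, along the tool's axes at that moment; what a row does not reach only later rows make up. A row lasts 1/12 s, in which the tool goes at most 41.7 mm and 7.16 degrees, less where a joint would pass 70% of its speed; a pose out of reach is approached as far as the arm can. A call with a gripper value outside its range is refused whole. The fingers move at their own pace and stop on an object; "newtons" is the grip in N (left out, the last holds). Time passes only in rows, so rows that repeat a pose let the fingers close. It gives the time, the measured TCP pose, the force and the opening at its end, in the units of the state.
- robot.state(): the state, without advancing time (a new reading comes with each control period).
- robot.grab_frame(name): name is "scene" or "top" or "wrist"; returns the picture (420x560x3 uint8, red, green, blue); there is no depth.
- robot.calibration(name): a dict with "fx", "fy", "cx", "cy" (pixels), "R" (3x3) and "t" (3): a world point X has camera coordinates R X + t. Camera axes: x right, y down, z forward; pixel columns grow to the right and rows downward; lengths in mm; the calibration is good to about 2 mm. A picture is of the moment at which its call begins: read the wrist's pose just before it. calibration takes no time and is no camera call; for the wrist camera it gives the pose at the moment of the call.
- robot.job_done(): hands the job in, once; it reports no verdict.
The state is a dict: "time": time; "joints": joint angles; "qd": joint speeds; "tau": joint torques, N m; "position": TCP position; "ee_rot": TCP orientation; "wrist_force": force on the tool from outside, world axes, zero at the start; "wrist_torque": the same for the moment, N m; "gripper_width": finger opening in mm.
Only numpy, scipy, OpenCV 4.12 (cv2) and the standard library are available. Lean on these libraries where they do the work, as an engineer would, in place of code of your own. Each camera call takes 0.05 s, during which the arm holds its last target.

TASK

Put the loaded wooden tool caddy away on the low plywood board: tip its front up by the dowel handle, keeping its tail on the bench, set the front edge gently on the step of the board and let go. Then push it up from behind, straight along the board, until it presses firmly on the sprung end plate (about 5 to 10 N), and leave it there lying flat on the board, square, centred and still touching the plate. Do not ram the step or the plate, do not drag the caddy up by its handle, and leave the other things alone.

Things in the scene. Friction and masses are not known exactly. Their poses are not given: they have to be found in the camera images.
- caddy: Open wooden box with metal bars fast inside, 150 long (x) x 100 wide (y) x 55 high, walls 8, 0.6 to 0.92 kg, heavier towards the front; pushing it takes 3 to 12 N. Origin: centre of its underside; +x points to its front (handle end). The rear wall is plain and flat; nothing in the rear half stands above the rim.
- handle (a point): Middle of the caddy's dowel handle: fixed round wooden bar, diameter 14, along the caddy's y, 84 free between two ears; axis 78 above the underside, 20 behind the front face (caddy x = +55), 23 above the rim. Pinched with one finger ahead of it and one behind, the caddy swings about it like a pin.
- nose (a point): Middle of the caddy's lower front edge (caddy x = +75, z = 0).
- tail (a point): Middle of the caddy's lower rear edge (caddy x = -75, z = 0).
- board: Plywood board fixed on the bench, 330 long, 160 wide, 14 high; its front face is the step. Origin: middle of that face's lower edge, at bench height; +x runs along the board from the step (the push direction), roughly to the robot's left (+y), 16 degrees either way. The caddy starts before it, front 30 to 80 from the step, up to 30 off centre and 0.3 rad askew.
- stop: Rails of the sprung end stop, fixed at the board's far end; origin and axes as the board's. A carriage is clamped on them at an unmeasured setting; before it stands the sprung steel plate, 100 wide, its face anywhere 165 to 225 beyond the step: feel for it. It yields 1 mm per 2 N, travel 12. Sliding friction adds to the push. Let go, it pushes the caddy back a few mm until friction holds it.
- squeeze_bottle: White plastic bottle, 60 diameter, 150 high, standing on the right, near the robot; origin under its centre. Leave alone.
- tape_roll: Roll of tape lying flat, 90 outside diameter, 24 high; origin under its centre. Leave alone.
- hammer: Hammer lying beyond the work; origin in its handle line. Leave alone.
- cradle: Dark wooden cradle block 70 x 130 x 65 high with a groove, past the board's far end; origin under its centre. Leave alone.

How it is judged (in metres and radians):
On the way, in this order (a step that is already met when the one before it is completed fails the run):
1. the caddy's front edge rests on the step, its tail still on the bench, and the hand has let go (x of nose in the frame of board above 0.005 m and height (world z) of nose above 0.011 m and height (world z) of tail below 0.008 m and contact force between the fingers and caddy below 0.1 N), for 0.2 s.
2. pushed on, the caddy presses on the end plate with more than 4 N (contact force between caddy and stop above 4 N and contact force between the fingers and caddy above 1 N), for 0.2 s.
At the end, for the whole second after the job is handed in: The caddy lies flat on the board (tail past the step, tilt under 0.04 rad), within 20 mm of the board's centre line and 0.13 rad of square, at rest and still touching the end plate (more than 0.2 N) (x of tail in the frame of board above 0 m and angle between caddy's own z axis and vertical below 0.04 rad and height (world z) of caddy between 0.011 and 0.018 m and y of nose in the frame of board between -0.02 and 0.02 m and angle between the x axis of caddy and the x axis of board, either way round below 0.13 rad and contact force between caddy and stop above 0.2 N and linear speed of caddy below 0.01 m/s).
It fails at once if the step is rammed: more than 25 N between caddy and board before its front is 30 mm onto the board (contact force between caddy and board above 25 N and x of nose in the frame of board below 0.03 m).
It fails at once if the end plate is rammed: more than 14 N on it (contact force between caddy and stop above 14 N).
It fails at once if the caddy is carried (tail more than 20 mm off the bench before its front is 50 mm onto the board) or tipped more than 0.45 rad ((height (world z) of tail above 0.02 m and x of nose in the frame of board below 0.05 m) or angle between caddy's own z axis and vertical above 0.45 rad).
It fails at once if the caddy is dragged, not pushed: with its front more than 60 mm onto the board the hand touches it elsewhere than at its rear end (contact force between the fingers and caddy above 0.5 N and x of nose in the frame of board above 0.06 m and x of the grasp point in the frame of caddy above -0.05 m).
It fails at once if the bottle, tape, hammer or cradle is moved more than 20 mm (distance of any of squeeze_bottle, tape_roll, hammer, cradle from where it was at the start of the episode above 0.02 m).
It also fails if it takes over 72 s, if anything falls off the work surface, if the arm or the gripper's body presses on something with over 40 N, if the wrist force passes 120 N, or if a joint passes its speed limit or range.

## Working session

There is one attempt and no reset: what is moved stays moved. The work goes in short steps, Python scripts to look and compute and a tool call to move; the robot and the scene stay as the last step left them, time stands still between calls to the robot, and variables do not carry over. Pictures are saved under pics/ and viewed, and the job is handed in when it is done.

Besides the shell and the picture viewer there is one more tool, called after "Call:" by a JSON object that holds its "api" and its "payload". play_rows: Moves the arm, as the interface text tells. Its arguments: {"type":"object","properties":{"moves":{"type":"array"},"newtons":{"type":"number"}},"required":["moves"]}

```bash
ls; mkdir -p pics
python3 - <<'E'
from plant import robot
import cv2,json
s=robot.state();print(s)
for n in("scene","top"):
    im=robot.grab_frame(n);cv2.imwrite(f"pics/{n}0.png",im[:,:,::-1])
    c=robot.calibration(n);print(n,c)
E
```

```text
pics
{'time': 0.0, 'joints': array([-1.08736776e+00,  3.85589525e-01,  6.60586947e-03, -4.74958288e-04,
       -1.19405770e+00, -2.58635037e-01]), 'qd': array([-1.01820853e-03, -5.98675064e-04, -1.02674826e-03,  4.37660054e-04,
        8.90788583e-04, -1.81258400e-05]), 'tau': array([-2.95223754e-04, -3.92291415e+01,  1.88396251e+01,  4.18623805e+00,
       -4.79379989e-03, -8.59410420e-06]), 'position': array([ 139.22498947, -608.73398082,  255.19741458]), 'ee_rot': array([-2.01290474e-04, -1.12073125e-01,  9.93699304e-01,  1.12615954e-03]), 'wrist_force': array([-0.02847914, -0.39003868, -1.02936914]), 'wrist_torque': array([ 0.02290968, -0.02826276,  0.01011529]), 'gripper_width': 85.1456605618874}
scene {'fx': 409.69952244262396, 'fy': 409.69952244262396, 'cx': 278.3633663258869, 'cy': 218.97363436309794, 'R': array([[ 0.55908435,  0.8290046 , -0.01326896],
       [ 0.52669603, -0.36747496, -0.76652035],
       [-0.64032491,  0.42156082, -0.64208293]]), 't': array([-307.76402776, -217.25429662, 1686.59932155])}
top {'fx': 477.70514742774714, 'fy': 477.70514742774714, 'cx': 279.9974748867906, 'cy': 204.07700859011075, 'R': array([[-0.00535716, -0.99997302, -0.00502612],
       [-0.99350988,  0.00589348, -0.1135931 ],
       [ 0.11361966,  0.00438496, -0.99351464]]), 't': array([  29.2566394 ,  548.28964273, 1501.96592765])}
```

View pics/scene0.png

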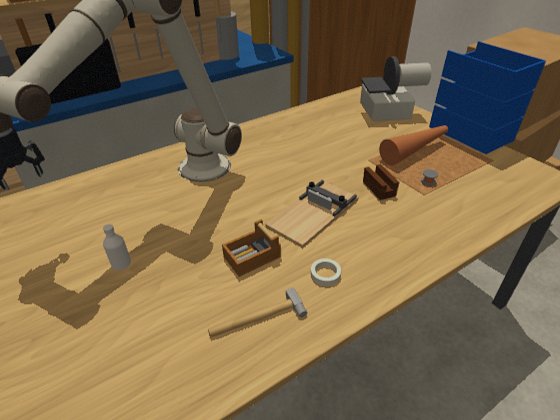

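View pics/top0.png

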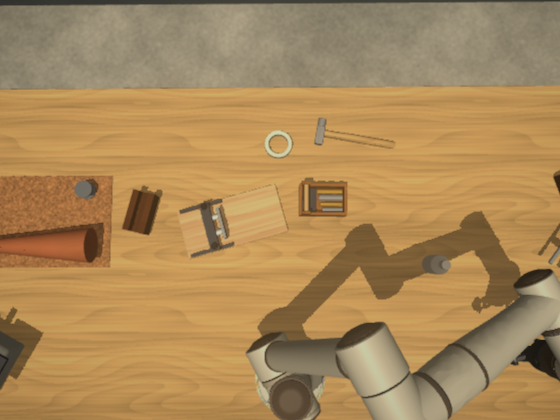

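The scene view shows the caddy near (250,248), with the board and stop at (312,212). In the top view the caddy spans about (300–347, 180–217) with its handle on the left, and the board's step edge runs about (277,185)–(288,231). I'll zoom in for the corners.

Run:
```python
import cv2
im=cv2.imread("pics/top0.png")
c=im[165:270,165:365];cv2.imwrite("pics/topz.png",cv2.resize(c,None,fx=4,fy=4,interpolation=cv2.INTER_CUBIC))
im=cv2.imread("pics/scene0.png")
c=im[170:290,210:370];cv2.imwrite("pics/scz.png",cv2.resize(c,None,fx=5,fy=5,interpolation=cv2.INTER_CUBIC))
```

```text
(no output)
```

View pics/topz.png

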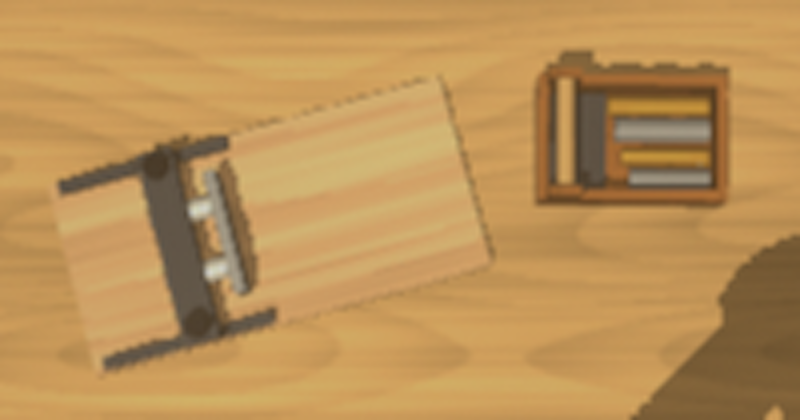

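View pics/scz.png

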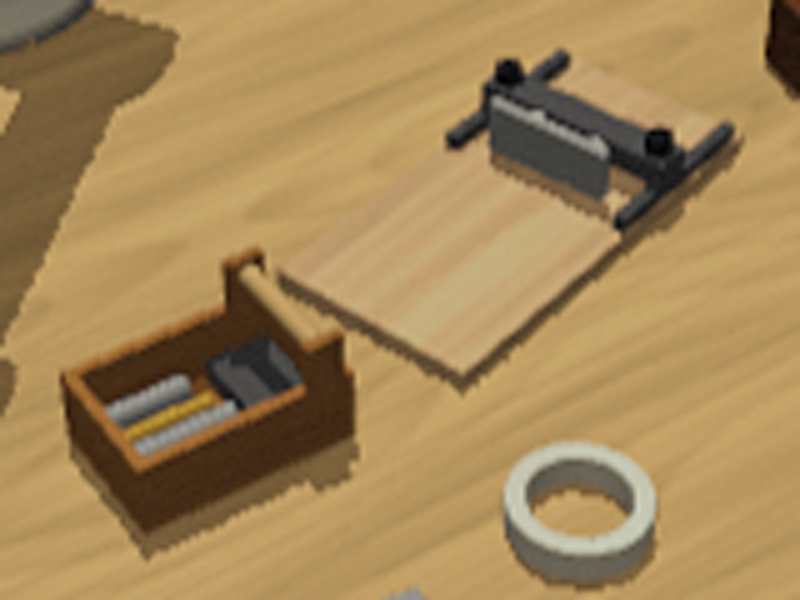

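```bash
cat > h.py <<'E'
from plant import robot
import numpy as np, cv2
from scipy.spatial.transform import Rotation as Ro
def ray(c,px,z):
    R=np.array(c['R']);t=np.array(c['t']);C=-R.T@t
    d=R.T@np.array([(px[0]-c['cx'])/c['fx'],(px[1]-c['cy'])/c['fy'],1.])
    return C+d*(z-C[2])/d[2]
def proj(c,X):
    p=np.array(c['R'])@np.array(X,float)+c['t'];return np.array([c['fx']*p[0]/p[2]+c['cx'],c['fy']*p[1]/p[2]+c['cy']])
def Rt(s): q=s['ee_rot'];return Ro.from_quat([q[1],q[2],q[3],q[0]]).as_matrix()
E
python3 - <<'E'
from h import *
np.set_printoptions(precision=1,suppress=True)
ct=robot.calibration("top");cs=robot.calibration("scene")
T=lambda u,v,z:ray(ct,(u/4+165-.4,v/4+165-.4),z)
S=lambda u,v,z:ray(cs,(u/5+210-.4,v/5+170-.4),z)
b=[T(*p,14)[:2] for p in[(440,77),(492,260),(55,182),(102,372)]];print("board top",b)
b2=[S(*p,14)[:2] for p in[(462,378),(277,275),(740,140)]];print("board scene",b2)
ang=lambda d:np.degrees(np.arctan2(d[1],d[0]))
print(ang(b[2]-b[0]),ang(b[3]-b[1]),ang(b[0]-b[1]),"mid step",(b[0]+b[1])/2, np.linalg.norm(b[0]-b[1]))
print("scene",ang(b2[2]-b2[0]),ang(b2[0]-b2[1]),(b2[0]+b2[1])/2)
r=[T(*p,55)[:2] for p in[(542,72),(538,203),(728,70),(724,204)]];print("rim FL?FR,RL,RR",r)
print(ang(r[0]-r[2]),ang(r[1]-r[3]),ang(r[0]-r[1]),ang(r[2]-r[3]),"ctr",sum(r)/4,np.linalg.norm(r[2]-r[3]),np.linalg.norm(r[0]-r[2]))
print("handle",T(565,78,78),T(564,185,78))
q=[S(*p,55)[:2] for p in[(65,377),(142,468)]];print("rear rim scene",q, S(355,440,0), S(148,545,0))
print("plate top z?",T(215,170,70),T(245,292,70))
print("cradle",ray(ct,(142,211),65),"tape",ray(ct,(278,144),24),"bottle",ray(ct,(436,264),150))
E
```

```text
board top [array([616.9,  43.5]), array([467.4,   2.2]), array([532.7, 356.2]), array([379.3, 315.6])]
board scene [array([620.8,  43.2]), array([469.3,   0.8]), array([535. , 357.3])]
105.07604230963864 105.69919393928296 15.45144115187211 mid step [542.2  22.8] 155.14744077192915
scene 105.27758221035938 15.639170903455238 [545.  22.]
rim FL?FR,RL,RR [array([614. , -38.1]), array([509.6, -33.9]), array([ 614.7, -185.7]), array([ 508. , -180.3])]
90.27031734773769 89.3577157781282 -2.3089032047092264 -2.9011995438891773 ctr [ 561.6 -109.5] 106.84270576207996 147.58752261289726
handle [605.5 -55.2  78. ] [521.5 -53.4  78. ]
rear rim scene [array([ 516.6, -180.6]), array([ 609.8, -180. ])] [616.1 -35.8   0. ] [ 618.2 -185.5    0. ]
plate top z? [535.6 218.9  70. ] [440.3 194.7  70. ]
cradle [525.3 459.2  65. ] tape [747.2  31.7  24. ] bottle [ 356.5 -427.9  150. ]
```

Measured in board-frame terms: the step's mid-point is about (543, 22.5) with the push direction at 105.4°. The caddy centre is (562, -110) at a heading of about 89.5°, and the handle is at (563.5, -54). Next is a move planner that prints the shift, then the approach.

```bash
cat >> h.py <<'E'
B0=np.array([543.5,22.5]);BH=np.radians(105.4)
UX=np.array([np.cos(BH),np.sin(BH)]);UY=np.array([-UX[1],UX[0]])
def b2w(x,y): return B0+x*UX+y*UY
def w2b(p): d=np.array(p[:2])-B0; return np.array([d@UX,d@UY])
def plan(target,heading=None):
    s=robot.state();R=Rt(s);d=R.T@(np.array(target)-s['position'])
    h=np.degrees(np.arctan2(R[1,1],R[0,1]))
    print("t",s['time'],"shift m",np.round(d/1000,4),"yhead",round(h,2),"roll" ,None if heading is None else round(-((heading-h+180)%360-180),2))
def rep():
    s=robot.state();R=Rt(s)
    print("t",round(s['time'],2),"pos",np.round(s['position'],1),"board",np.round(w2b(s['position']),1),"yhead",round(np.degrees(np.arctan2(R[1,1],R[0,1])),2),"F",np.round(s['wrist_force'],1),"F.ux",round(s['wrist_force'][:2]@UX,2),"w",round(s['gripper_width'],1),"j",np.round(s['joints'],2))
E
python3 -c "
from h import *
plan([563.5,-54.3,250],89.3)"
```

```text
t 0.1 shift m [-0.5371  0.446   0.0061] yhead 102.87 roll 13.57
```

Call:
{"api": "play_rows", "payload": {"moves": [[[-0.015, 0.012, 0.001, 1, 1], [-0.045, 0.037, 0.002, 3, 1], [-0.075, 0.062, 0.003, 5, 1], [-0.105, 0.087, 0.004, 7, 1], [-0.135, 0.112, 0.005, 9, 1], [-0.165, 0.137, 0.005, 11, 1], [-0.195, 0.162, 0.005, 12, 1], [-0.225, 0.187, 0.005, 13, 1]]], "newtons": 25}}

```text
time: 0.77
position: [317.5, -375.0, 251.0]
ee_rot: [-0.0, 0.002, 1.0, 0.0]
wrist_force: [2.0, -1.0, -0.4]
gripper_width: 85.2
```

```bash
python3 -c "
from h import *
rep();plan([563.5,-54.3,250],89.3)"
```

```text
t 0.77 pos [ 317.5 -375.   251. ] board [-323.2  323.4] yhead 89.81 F [ 2.  -1.  -0.4] F.ux -1.47 w 85.2 j [-0.54  0.16 -0.32 -0.   -1.09 -1.04]
t 0.7667 shift m [-0.2449  0.3215  0.0011] yhead 89.81 roll 0.51
```

Call:
{"api": "play_rows", "payload": {"moves": [[[-0.023, 0.03, 0, 0, 1], [-0.048, 0.063, 0, 0, 1], [-0.073, 0.096, 0, 0, 1], [-0.098, 0.129, 0, 0, 1], [-0.123, 0.162, 0, 0, 1], [-0.148, 0.194, 0, 0, 1], [-0.17, 0.224, 0, 0, 1], [-0.185, 0.244, 0, 0, 1]]]}}

```text
time: 1.43
position: [503.9, -130.5, 251.0]
ee_rot: [-0.0, -0.0, 1.0, 0.0]
wrist_force: [0.4, -1.7, 0.6]
gripper_width: 85.6
```

Call:
{"api": "play_rows", "payload": {"moves": [[[-0.02, 0.026, 0.01, 0, 1], [-0.038, 0.05, 0.025, 0, 1], [-0.05, 0.066, 0.045, 0, 1], [-0.055, 0.073, 0.065, 0, 1], [-0.057, 0.075, 0.08, 0, 1], [-0.057, 0.075, 0.085, 0, 1], [-0.057, 0.075, 0.085, 0, 1], [-0.057, 0.075, 0.085, 0, 1]]]}}

```text
time: 2.1
position: [559.7, -58.7, 166.7]
ee_rot: [0.0, 0.001, 1.0, -0.0]
wrist_force: [0.7, -0.3, -0.1]
gripper_width: 85.2
```

Run:
```python
from h import *
rep();plan([563.5,-54.3,88],89.3)
im=robot.grab_frame("wrist");cv2.imwrite("pics/w1.png",im[:,:,::-1])
im=robot.grab_frame("scene")[150:300,190:390];cv2.imwrite("pics/s1.png",cv2.resize(im,None,fx=4,fy=4)[:,:,::-1])
c=robot.calibration("wrist")
for X in [(563.5,-54.3,78),(605.5,-54.3,78),(521.5,-54.3,78)]:print(proj(c,X))
```

```text
t 2.1 pos [559.7 -58.7 166.7] board [-82.5   5.9] yhead 89.87 F [ 0.7 -0.3 -0.1] F.ux -0.44 w 85.2 j [ 0.18  0.36 -0.27  0.   -0.94 -1.76]
t 2.1 shift m [-0.0038  0.0044  0.0787] yhead 89.87 roll 0.57
[280.5442694  234.81750399]
[280.31218284 297.76337946]
[280.80477789 164.16311265]
```

View pics/w1.png

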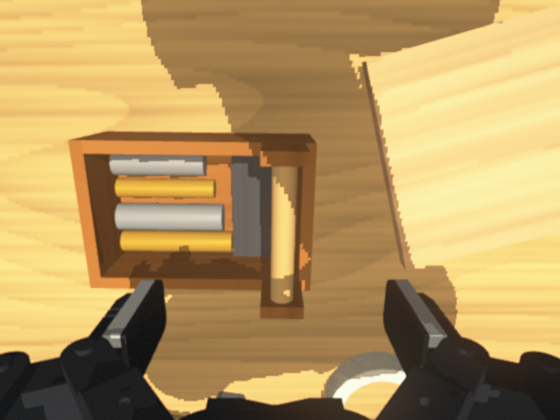

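View pics/s1.png

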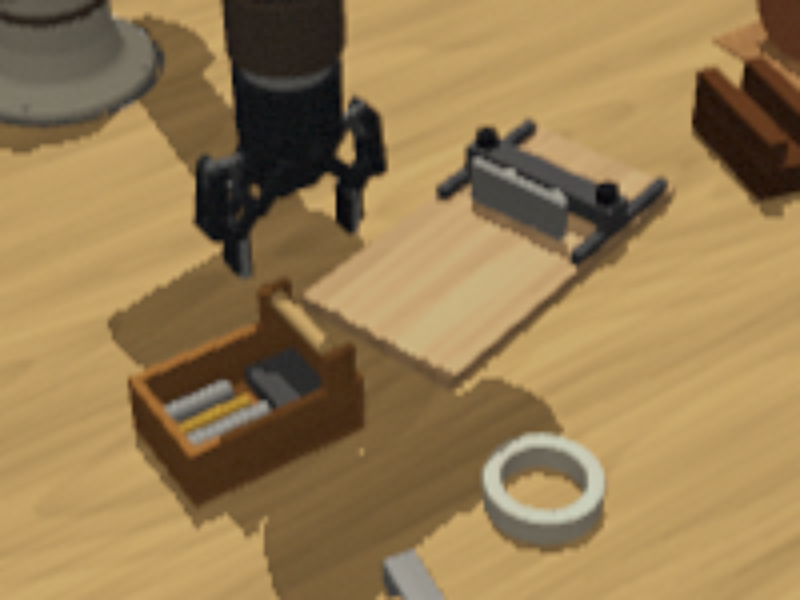

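The wrist view shows the dowel from (284,165) to (283,300), within 3 px of my prediction, and the step edge from (365,65) to (408,265). I'll refine both and go down.

Run:
```python
from h import *
c=robot.calibration("wrist")
a=ray(c,(364,62),14);b=ray(c,(407,266),14);e=ray(c,(560,10),14);f=ray(c,(543,229),14)
print(a,b,e,f,"step head",np.degrees(np.arctan2(*(b-a)[[1,0]])),"side",np.degrees(np.arctan2(*(e-a)[[1,0]])),np.linalg.norm(b-a),(a+b)/2)
print(ray(c,(284.5,165),78),ray(c,(282.5,300),78), "rear rim",ray(c,(70,141),55),ray(c,(89,288),55),"front rim",ray(c,(315,140),55),ray(c,(311,289),55))
plan([563.5,-54.3,88],89.3)
```

```text
[464.54770951   2.29759138  14.        ] [615.21829091  47.02915262  14.        ] [433.48289664 126.47757054  14.        ] [584.13631806 147.99605456  14.        ] step head 16.535268541078896 side 104.04484918927163 157.170406471968 [539.88300021  24.663372    14.        ]
[521.97242178 -52.2476      78.        ] [607.08400778 -52.93015963  78.        ] rear rim [ 511.496434   -181.42753031   55.        ] [ 611.37333027 -185.0629818    55.        ] front rim [511.13599891 -33.29532331  55.        ] [612.39852218 -32.87058712  55.        ]
t 2.2 shift m [-0.0032  0.0044  0.0796] yhead 89.86 roll 0.56
```

Call:
{"api": "play_rows", "payload": {"moves": [[[-0.001, 0.001, 0.015, 0.3, 1], [-0.002, 0.003, 0.035, 0.6, 1], [-0.003, 0.005, 0.053, 0.6, 1], [-0.004, 0.005, 0.066, 0.6, 1], [-0.004, 0.005, 0.075, 0.6, 1], [-0.004, 0.005, 0.079, 0.6, 1], [-0.004, 0.005, 0.079, 0.6, 1], [-0.004, 0.005, 0.079, 0.6, 1]]]}}

```text
time: 2.87
position: [564.2, -53.5, 88.2]
ee_rot: [0.001, 0.006, 1.0, 0.0]
wrist_force: [-0.1, -0.0, 0.4]
gripper_width: 85.6
```

Call:
{"api": "play_rows", "payload": {"moves": [[[0, 0, 0, 0, 0.7], [0, 0, 0, 0, 0.5], [0, 0, 0, 0, 0.35], [0, 0, 0, 0, 0.25], [0, 0, 0, 0, 0.15], [0, 0, 0, 0, 0.08], [0, 0, 0, 0, 0], [0, 0, 0, 0, 0]]], "newtons": 25}}

```text
time: 3.53
position: [563.8, -53.5, 87.5]
ee_rot: [0.0, 0.006, 1.0, -0.0]
wrist_force: [-0.3, -1.5, 2.7]
gripper_width: 13.1
```

Call:
{"api": "play_rows", "payload": {"moves": [[[0, 0, 0, 0, 0], [0, 0, 0, 0, 0], [0, 0, 0, 0, 0], [0, 0, 0, 0, 0], [0, 0, 0, 0, 0]]]}}

```text
time: 3.95
position: [563.8, -53.5, 87.5]
ee_rot: [0.0, 0.006, 1.0, -0.0]
wrist_force: [0.6, -2.4, 3.5]
gripper_width: 12.7
```

Run:
```python
from h import *
rep()
im=robot.grab_frame("scene")[150:300,190:390];cv2.imwrite("pics/s2.png",cv2.resize(im,None,fx=4,fy=4)[:,:,::-1])
```

```text
t 3.95 pos [563.8 -53.5  87.5] board [-78.6   0.7] yhead 89.28 F [ 0.6 -2.4  3.5] F.ux -2.44 w 12.7 j [ 0.19  0.46 -0.35  0.   -0.76 -1.78]
```

View pics/s2.png

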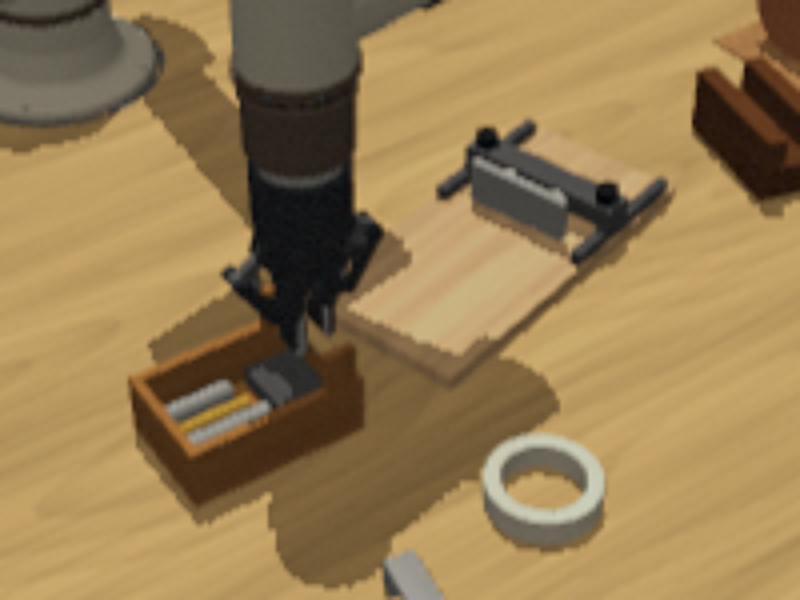

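The image shows the fingers shut on the dowel near zoom pixel (315,320), opening 12.7 mm. Next I lift along the arc about the tail.

Call:
{"api": "play_rows", "payload": {"moves": [[[0, -0.001, -0.002, 0, 0], [0, -0.003, -0.005, 0, 0], [0, -0.005, -0.008, 0, 0], [0, -0.007, -0.011, 0, 0], [0, -0.009, -0.014, 0, 0], [0, -0.011, -0.017, 0, 0], [0, -0.013, -0.02, 0, 0], [0, -0.013, -0.02, 0, 0]]]}}

```text
time: 4.67
position: [563.5, -66.8, 107.8]
ee_rot: [0.0, 0.007, 1.0, 0.0]
wrist_force: [0.0, -0.2, -5.6]
gripper_width: 12.8
```

Run:
```python
from h import *
rep()
im=robot.grab_frame("scene")[150:300,190:390];cv2.imwrite("pics/s3.png",cv2.resize(im,None,fx=4,fy=4)[:,:,::-1])
```

```text
t 4.67 pos [563.5 -66.8 107.8] board [-91.4   4.4] yhead 89.24 F [ 0.  -0.2 -5.6] F.ux -0.2 w 12.8 j [ 0.17  0.44 -0.33  0.   -0.81 -1.75]
```

View pics/s3.png

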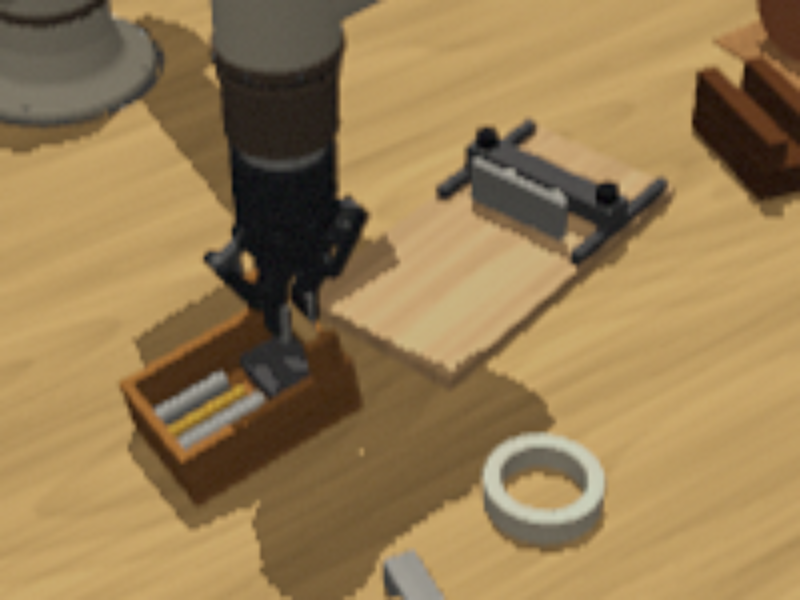

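The front is up, the tail is on the bench and about 5.6 N hangs on the handle. Now I advance while turning square to the board.

Run:
```python
from h import *
p=b2w(-6,0.5); plan([*p,107.8],105.4)
```

```text
t 4.7167 shift m [ 0.0199  0.0829 -0.0003] yhead 89.24 roll -16.16
```

Call:
{"api": "play_rows", "payload": {"moves": [[[0.001, 0.003, 0, -0.5, 0], [0.002, 0.007, 0, -1.5, 0], [0.003, 0.012, 0, -2.5, 0], [0.004, 0.017, 0, -3.6, 0], [0.005, 0.022, 0, -4.7, 0], [0.006, 0.027, 0, -5.8, 0], [0.008, 0.032, 0, -6.9, 0], [0.009, 0.037, 0, -8, 0]]]}}

```text
time: 5.38
position: [554.6, -28.5, 107.3]
ee_rot: [-0.0, -0.065, 0.998, 0.0]
wrist_force: [-0.3, -0.6, -6.3]
gripper_width: 12.8
```

Run:
```python
from h import *
rep()
p=b2w(-6,0.5); plan([*p,107.8],105.4)
im=robot.grab_frame("scene")[150:300,190:390];cv2.imwrite("pics/s4.png",cv2.resize(im,None,fx=4,fy=4)[:,:,::-1])
```

```text
t 5.38 pos [554.6 -28.5 107.3] board [-52.1   2.9] yhead 97.41 F [-0.3 -0.6 -6.3] F.ux -0.45 w 12.8 j [ 0.24  0.42 -0.36 -0.   -0.79 -1.68]
t 5.3833 shift m [ 0.0041  0.046  -0.0005] yhead 97.41 roll -7.99
```

View pics/s4.png

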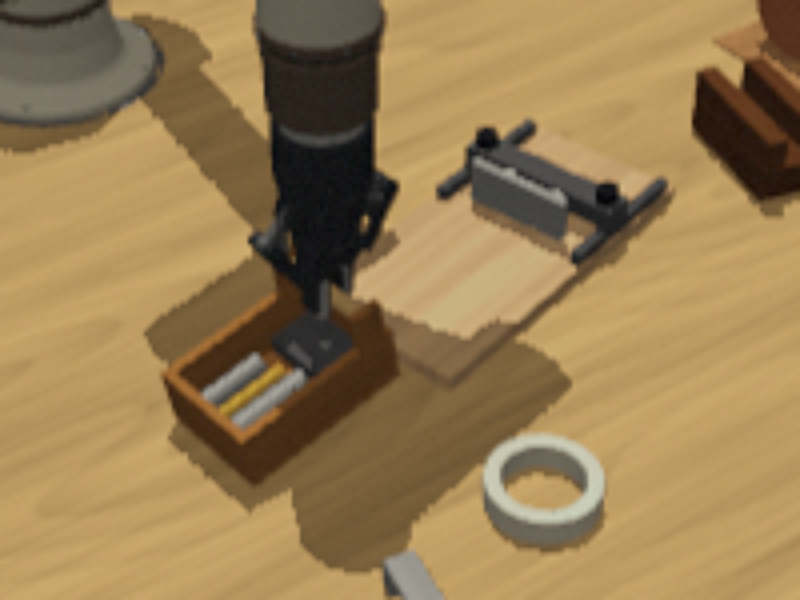

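The caddy follows and turns with the hand, with its front corner near zoom pixel (395,370) and still short of the step. I'll continue.

Call:
{"api": "play_rows", "payload": {"moves": [[[0.001, 0.006, 0, -1, 0], [0.001, 0.012, 0, -2, 0], [0.002, 0.018, 0, -3, 0], [0.002, 0.024, 0, -4, 0], [0.003, 0.03, 0, -5.2, 0], [0.003, 0.036, 0, -6.4, 0], [0.004, 0.042, 0, -7.5, 0], [0.004, 0.046, 0, -8, 0]]]}}

```text
time: 6.1
position: [544.9, 16.7, 107.3]
ee_rot: [-0.0, -0.134, 0.991, 0.0]
wrist_force: [-0.8, -0.4, -5.1]
gripper_width: 13.0
```

Run:
```python
from h import *
rep()
im=robot.grab_frame("scene")[150:300,190:390];cv2.imwrite("pics/s5.png",cv2.resize(im,None,fx=4,fy=4)[:,:,::-1])
im=robot.grab_frame("top")[165:270,165:365];cv2.imwrite("pics/t5.png",cv2.resize(im,None,fx=4,fy=4)[:,:,::-1])
```

```text
t 6.1 pos [544.9  16.7 107.3] board [-6.   0.2] yhead 105.39 F [-0.8 -0.4 -5.1] F.ux -0.13 w 13.0 j [ 0.33  0.41 -0.38 -0.   -0.78 -1.63]
```

View pics/s5.png

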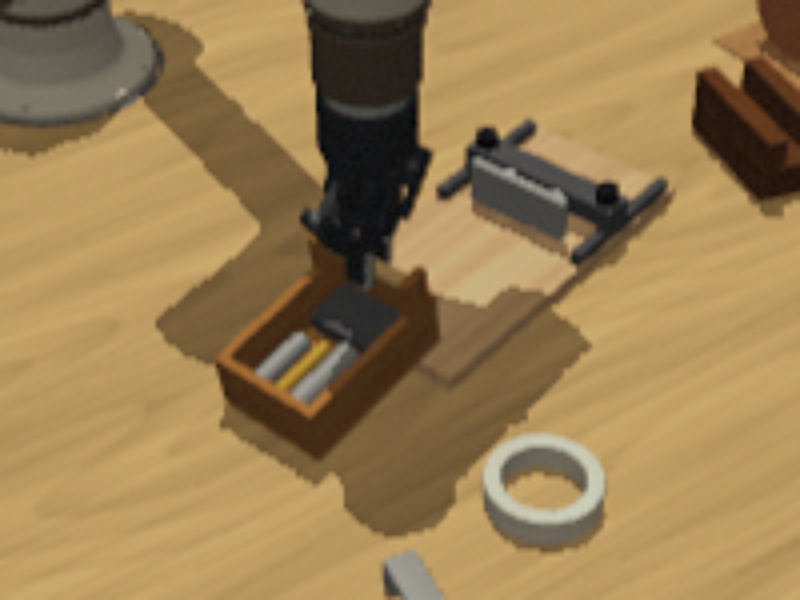

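View pics/t5.png

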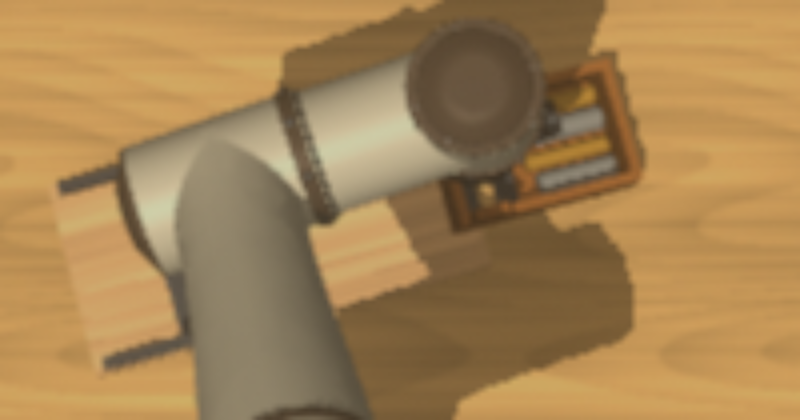

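The front is over the step and the caddy is in line with the board. The top view agrees, with the caddy's sides parallel to the board's. Next I lower it gently.

Call:
{"api": "play_rows", "payload": {"moves": [[[0, 0, 0.001, 0, 0], [0, 0, 0.002, 0, 0], [0, 0, 0.003, 0, 0], [0, 0, 0.004, 0, 0], [0, 0, 0.005, 0, 0], [0, 0, 0.006, 0, 0], [0, 0, 0.006, 0, 0]]]}}

```text
time: 6.78
position: [545.8, 16.3, 101.9]
ee_rot: [0.001, -0.133, 0.991, 0.0]
wrist_force: [-1.0, 4.2, 1.1]
gripper_width: 12.8
```

Call:
{"api": "play_rows", "payload": {"moves": [[[0, 0, 0.0005, 0, 0], [0, 0, 0.001, 0, 0], [0, 0, 0.0015, 0, 0], [0, 0, 0.0015, 0, 0]]]}}

```text
time: 7.12
position: [546.0, 16.3, 101.8]
ee_rot: [0.001, -0.133, 0.991, -0.0]
wrist_force: [-5.2, 5.4, 9.3]
gripper_width: 12.9
```

It has landed, slightly overpressed at 9 N. I'll back off and open.

Call:
{"api": "play_rows", "payload": {"moves": [[[0, 0, -0.0005, 0, 0], [0, 0, -0.001, 0, 0], [0, 0, -0.0015, 0, 0], [0, 0, -0.0015, 0, 0]]]}}

```text
time: 7.45
position: [545.8, 16.2, 101.9]
ee_rot: [0.001, -0.133, 0.991, 0.0]
wrist_force: [-2.2, 4.8, 3.3]
gripper_width: 13.0
```

Call:
{"api": "play_rows", "payload": {"moves": [[[0, 0, 0, 0, 0.15], [0, 0, 0, 0, 0.2], [0, 0, 0, 0, 0.3], [0, 0, 0, 0, 0.5], [0, 0, 0, 0, 0.8], [0, 0, 0, 0, 1], [0, 0, 0, 0, 1], [0, 0, 0, 0, 1]]]}}

```text
time: 8.12
position: [545.1, 15.7, 101.2]
ee_rot: [-0.0, -0.133, 0.991, -0.0]
wrist_force: [-0.4, -0.2, 0.3]
gripper_width: 83.8
```

Run:
```python
from h import *
rep()
im=robot.grab_frame("scene")[150:300,190:390];cv2.imwrite("pics/s6.png",cv2.resize(im,None,fx=4,fy=4)[:,:,::-1])
im=robot.grab_frame("wrist");cv2.imwrite("pics/w6.png",im[:,:,::-1])
```

```text
t 8.12 pos [545.1  15.7 101.2] board [-6.9  0.2] yhead 105.27 F [-0.4 -0.2  0.3] F.ux -0.11 w 83.8 j [ 0.33  0.42 -0.39  0.   -0.77 -1.63]
```

View pics/s6.png

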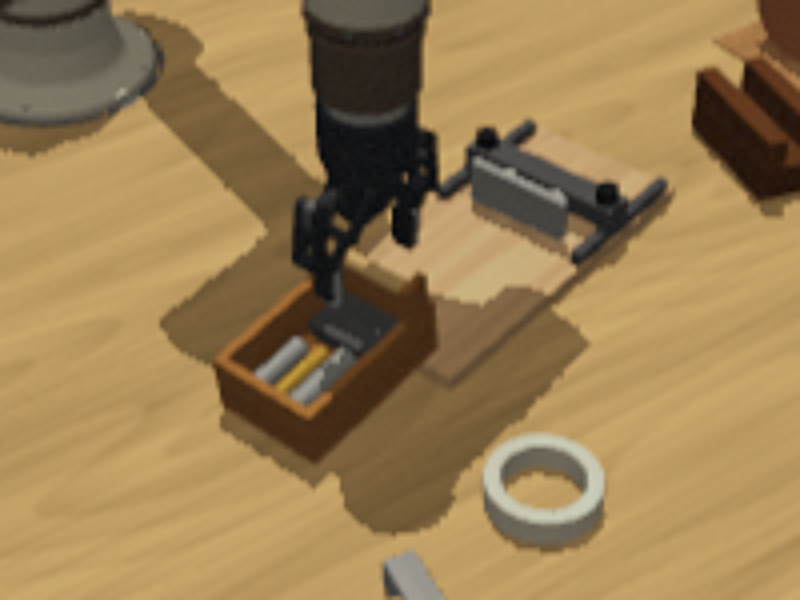

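View pics/w6.png

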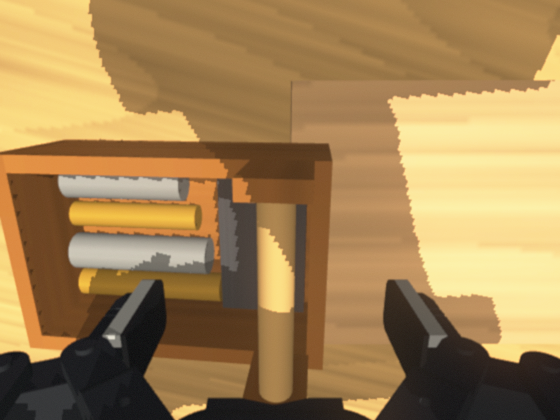

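The hand is open. The step's near corner shows at wrist pixel (291,83) behind the caddy's front at column 330, so the front edge lies on the board. A quick numeric check of lateral offset and overlap:

Run:
```python
from h import *
np.set_printoptions(precision=1,suppress=True)
c=robot.calibration("wrist")
print("board corner",w2b(ray(c,(291,81),14)), "far side edge pt",w2b(ray(c,(548,80),14)))
print("front rim",w2b(ray(c,(331,146),71)),w2b(ray(c,(323,367),71)))
print("dowel",w2b(ray(c,(276,203),92)),w2b(ray(c,(276,400),92)))
print("rear rim",w2b(ray(c,(0,152),55)),w2b(ray(c,(32,347),55)))
plan([*b2w(-6.9,0.2),180],None)
```

```text
board corner [ 2.5 82.4] far side edge pt [134.5  82.7]
front rim [16.1 57. ] [ 16.9 -47.2]
dowel [-5.5 40. ] [ -5.5 -46.2]
rear rim [-125.3   52.4] [-131.   -48.1]
t 8.2167 shift m [ 0.  -0.  -0.1] yhead 105.28 roll None
```

Nose is about 20 mm onto the board, lateral offset within about 3 mm, square within about 1°. I'll go up, back behind the caddy, and turn the tool -90°.

Call:
{"api": "play_rows", "payload": {"moves": [[[0, 0, -0.01, 0, 1], [0, 0, -0.03, 0, 1], [0, 0, -0.055, 0, 1], [0, 0, -0.075, 0, 1], [0, -0.01, -0.085, -6, 1], [0, -0.03, -0.09, -13, 1], [0, -0.055, -0.09, -20, 1], [0, -0.08, -0.09, -27, 1]]]}}

```text
time: 8.88
position: [566.8, -61.7, 193.1]
ee_rot: [0.001, -0.364, 0.931, -0.0]
wrist_force: [-0.4, 1.3, -0.4]
gripper_width: 85.4
```

Run:
```python
from h import *
rep();plan([*b2w(-185,1),180],195.4)
```

```text
t 8.88 pos [566.8 -61.7 193.1] board [-87.3  -0.1] yhead 132.72 F [-0.4  1.3 -0.4] F.ux 1.35 w 85.4 j [ 0.18  0.34 -0.22  0.   -1.   -1.  ]
t 8.8833 shift m [ 0.0458 -0.0863  0.0132] yhead 132.72 roll -62.68
```

Call:
{"api": "play_rows", "payload": {"moves": [[[0.009, -0.017, 0.002, -7, 0.6], [0.018, -0.035, 0.004, -14, 0.6], [0.027, -0.052, 0.006, -21, 0.6], [0.036, -0.068, 0.008, -28, 0.6], [0.042, -0.079, 0.01, -35, 0.6], [0.045, -0.085, 0.012, -42, 0.6], [0.046, -0.086, 0.013, -49, 0.6], [0.046, -0.086, 0.013, -56, 0.6]]]}}

```text
time: 9.55
position: [590.0, -156.6, 178.7]
ee_rot: [0.0, 0.758, -0.652, -0.0]
wrist_force: [-0.2, -0.0, -0.0]
gripper_width: 51.3
```

Call:
{"api": "play_rows", "payload": {"moves": [[[0, 0, 0.005, -6.5, 0.6], [0, 0, 0.02, -6.5, 0.6], [0, 0, 0.035, -6.5, 0.6], [0, 0, 0.05, -6.5, 0.6], [0, 0, 0.06, -6.5, 0.6], [0, 0, 0.06, -6.5, 0.6]]]}}

```text
time: 10.05
position: [588.8, -155.7, 116.4]
ee_rot: [0.001, 0.792, -0.61, -0.002]
wrist_force: [-0.0, -0.1, -0.8]
gripper_width: 51.4
```

Run:
```python
from h import *
rep();plan([*b2w(-185,1),50],195.4)
im=robot.grab_frame("scene")[150:300,190:390];cv2.imwrite("pics/s7.png",cv2.resize(im,None,fx=4,fy=4)[:,:,::-1])
im=robot.grab_frame("wrist");cv2.imwrite("pics/w7.png",im[:,:,::-1])
```

```text
t 10.05 pos [ 588.8 -155.7  116.4] board [-183.8    3.7] yhead -165.24 F [-0.  -0.1 -0.8] F.ux -0.12 w 51.4 j [ 0.01  0.49 -0.21 -0.   -0.88  0.25]
t 10.05 shift m [ 0.0013 -0.003   0.0664] yhead -165.24 roll -0.64
```

View pics/s7.png

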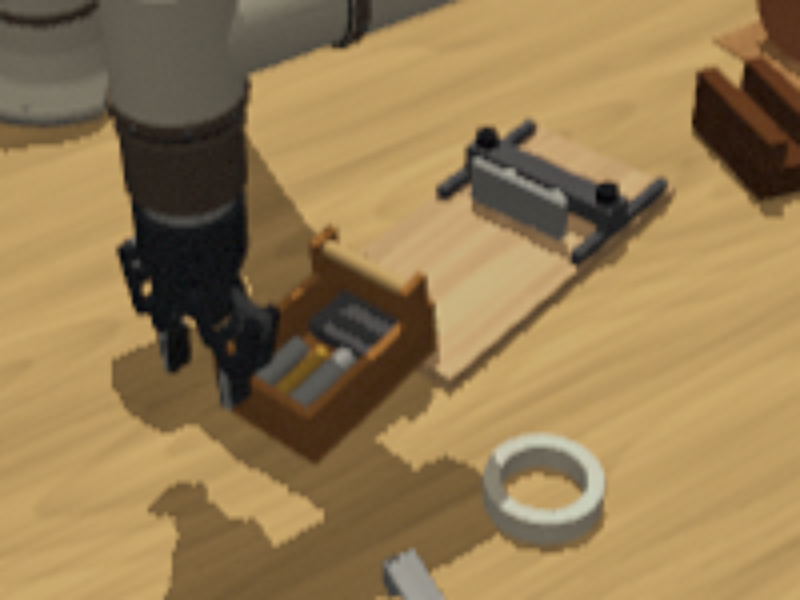

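View pics/w7.png

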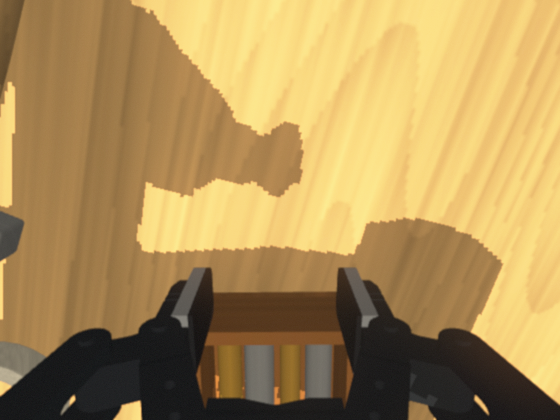

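The hand is behind the caddy, with the rear wall (columns 205–350) centred between the fingers at column 277. I'll lower it to pushing height.

Call:
{"api": "play_rows", "payload": {"moves": [[[0, -0.001, 0.01, -0.6, 0.6], [0, -0.003, 0.025, -0.6, 0.6], [0, -0.003, 0.042, -0.6, 0.6], [0, -0.003, 0.056, -0.6, 0.6], [0, -0.003, 0.064, -0.6, 0.6], [0, -0.003, 0.067, -0.6, 0.6], [0, -0.003, 0.067, -0.6, 0.6]]]}}

```text
time: 10.73
position: [593.0, -155.1, 50.9]
ee_rot: [0.0, 0.795, -0.606, -0.0]
wrist_force: [-0.4, -1.1, 0.5]
gripper_width: 51.0
```

Call:
{"api": "play_rows", "payload": {"moves": [[[-0.003, 0, 0, 0, 0.6], [-0.007, 0, 0, 0, 0.6], [-0.011, 0, 0, 0, 0.6], [-0.015, 0, 0, 0, 0.6], [-0.019, 0, 0, 0, 0.6], [-0.022, 0, 0, 0, 0.6], [-0.025, 0, 0, 0, 0.6]]]}}

```text
time: 11.32
position: [586.3, -130.5, 51.5]
ee_rot: [-0.0, 0.795, -0.606, 0.0]
wrist_force: [0.9, -1.1, 0.0]
gripper_width: 51.5
```

Run:
```python
from h import *
rep()
im=robot.grab_frame("scene")[150:300,190:390];cv2.imwrite("pics/s8.png",cv2.resize(im,None,fx=4,fy=4)[:,:,::-1])
```

```text
t 11.32 pos [ 586.3 -130.5   51.5] board [-158.9   -0.6] yhead -164.6 F [ 0.9 -1.1  0. ] F.ux -1.28 w 51.5 j [ 0.05  0.56 -0.29  0.   -0.73  0.22]
```

View pics/s8.png

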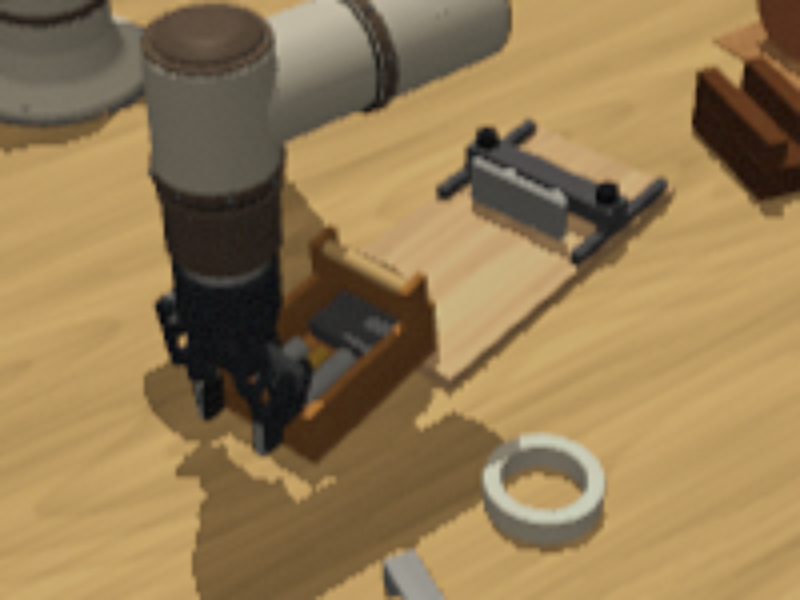

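Call:
{"api": "play_rows", "payload": {"moves": [[[-0.0015, 0, 0, 0, 0.6], [-0.003, 0, 0, 0, 0.6], [-0.0045, 0, 0, 0, 0.6], [-0.006, 0, 0, 0, 0.6], [-0.0075, 0, 0, 0, 0.6], [-0.009, 0, 0, 0, 0.6], [-0.0105, 0, 0, 0, 0.6], [-0.012, 0, 0, 0, 0.6]]]}}

```text
time: 12.03
position: [583.1, -119.3, 51.3]
ee_rot: [0.0, 0.795, -0.606, -0.0]
wrist_force: [0.4, -0.7, -0.2]
gripper_width: 51.1
```

Call:
{"api": "play_rows", "payload": {"moves": [[[-0.0015, 0, 0, 0, 0.6], [-0.003, 0, 0, 0, 0.6], [-0.0045, 0, 0, 0, 0.6], [-0.006, 0, 0, 0, 0.6], [-0.0075, 0, 0, 0, 0.6], [-0.009, 0, 0, 0, 0.6], [-0.0105, 0, 0, 0, 0.6], [-0.012, 0, 0, 0, 0.6]]]}}

```text
time: 12.7
position: [580.0, -107.9, 51.4]
ee_rot: [0.0, 0.795, -0.606, 0.0]
wrist_force: [2.0, -4.0, -0.2]
gripper_width: 51.3
```

Run:
```python
from h import *
rep()
```

```text
t 12.7 pos [ 580.  -107.9   51.4] board [-135.5   -0.6] yhead -164.62 F [ 2.  -4.  -0.2] F.ux -4.44 w 51.3 j [ 0.09  0.54 -0.32  0.   -0.71  0.18]
```

Contact made at about 4.4 N. I'll push on.

Call:
{"api": "play_rows", "payload": {"moves": [[[-0.002, 0, 0, 0, 0.6], [-0.004, 0, 0, 0, 0.6], [-0.006, 0, 0, 0, 0.6], [-0.008, 0, 0, 0, 0.6], [-0.01, 0, 0, 0, 0.6], [-0.012, 0, 0, 0, 0.6], [-0.014, 0, 0, 0, 0.6], [-0.016, 0, 0, 0, 0.6]]]}}

```text
time: 13.37
position: [576.1, -92.6, 51.8]
ee_rot: [-0.0, 0.795, -0.606, 0.0]
wrist_force: [1.3, -5.6, 0.1]
gripper_width: 51.2
```

Run:
```python
from h import *
rep()
im=robot.grab_frame("scene")[150:300,190:390];cv2.imwrite("pics/s9.png",cv2.resize(im,None,fx=4,fy=4)[:,:,::-1])
```

```text
t 13.37 pos [576.1 -92.6  51.8] board [-119.7   -0.8] yhead -164.6 F [ 1.3 -5.6  0.1] F.ux -5.78 w 51.2 j [ 0.12  0.54 -0.33  0.   -0.7   0.15]
```

View pics/s9.png

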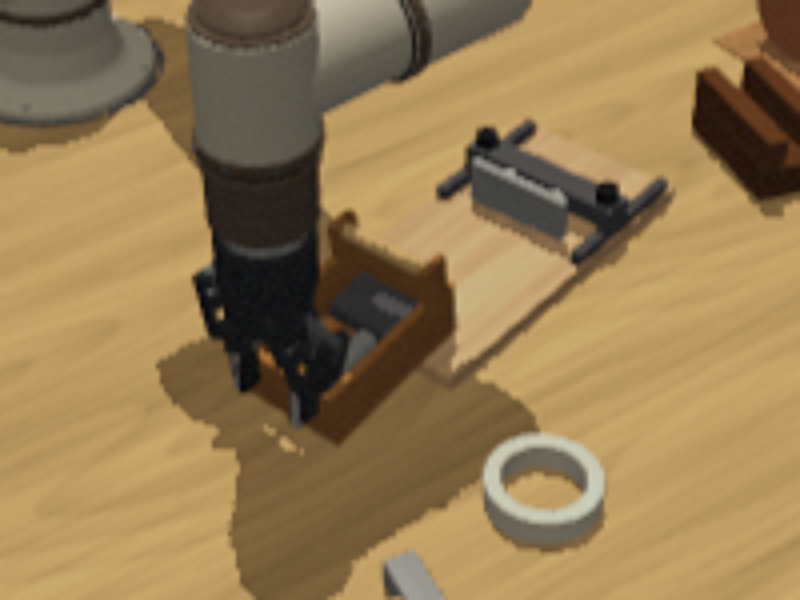

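Call:
{"api": "play_rows", "payload": {"moves": [[[-0.0025, 0, 0, 0, 0.6], [-0.005, 0, 0, 0, 0.6], [-0.0075, 0, 0, 0, 0.6], [-0.01, 0, 0, 0, 0.6], [-0.0125, 0, 0, 0, 0.6], [-0.015, 0, 0, 0, 0.6], [-0.0175, 0, 0, 0, 0.6], [-0.02, 0, 0, 0, 0.6]]]}}

```text
time: 14.08
position: [571.5, -73.9, 52.4]
ee_rot: [-0.0, 0.796, -0.606, 0.001]
wrist_force: [2.4, -9.2, 3.2]
gripper_width: 51.4
```

Call:
{"api": "play_rows", "payload": {"moves": [[[-0.0025, 0, 0, 0, 0.6], [-0.005, 0, 0, 0, 0.6], [-0.0075, 0, 0, 0, 0.6], [-0.01, 0, 0, 0, 0.6], [-0.0125, 0, 0, 0, 0.6], [-0.015, 0, 0, 0, 0.6], [-0.0175, 0, 0, 0, 0.6], [-0.02, 0, 0, 0, 0.6]]]}}

```text
time: 14.75
position: [567.6, -55.7, 54.0]
ee_rot: [-0.001, 0.796, -0.605, 0.003]
wrist_force: [3.5, -16.0, 10.6]
gripper_width: 51.2
```

Run:
```python
from h import *
rep()
im=robot.grab_frame("scene")[150:300,190:390];cv2.imwrite("pics/s10.png",cv2.resize(im,None,fx=4,fy=4)[:,:,::-1])
```

```text
t 14.75 pos [567.6 -55.7  54. ] board [-81.8  -2.5] yhead -164.49 F [  3.5 -16.   10.6] F.ux -16.34 w 51.2 j [ 0.19  0.51 -0.37  0.01 -0.68  0.08]
```

View pics/s10.png

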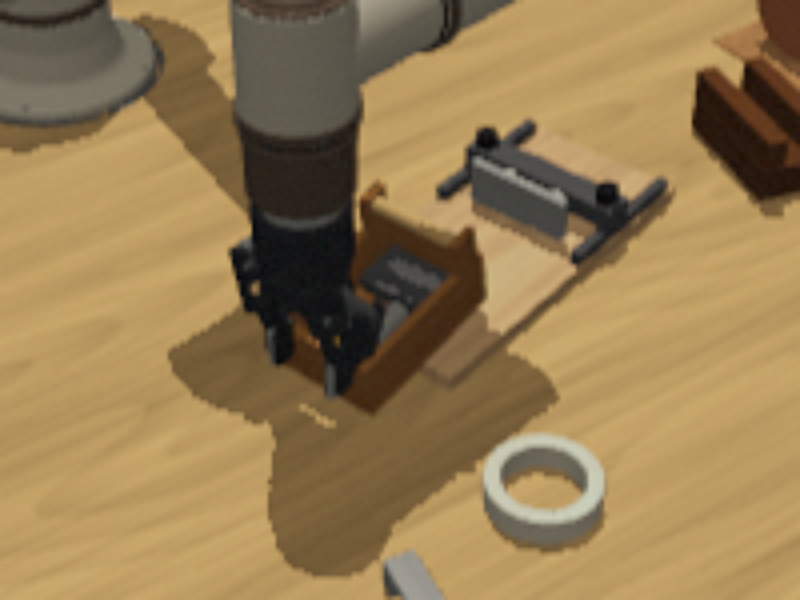

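The push force has climbed to 16 N, with +10.6 N vertical. The tail now wants to rise as the caddy tips over the step edge, and finger friction is holding it down. I'll raise the hand a little to let it come up.

Call:
{"api": "play_rows", "payload": {"moves": [[[0.001, 0, -0.001, 0, 0.6], [0.001, 0, -0.003, 0, 0.6], [0.001, 0, -0.005, 0, 0.6], [0.001, 0, -0.007, 0, 0.6], [0.001, 0, -0.009, 0, 0.6], [0.001, 0, -0.01, 0, 0.6]]]}}

```text
time: 15.3
position: [565.1, -54.3, 61.3]
ee_rot: [0.0, 0.795, -0.606, -0.0]
wrist_force: [1.4, -0.2, -0.2]
gripper_width: 51.0
```

Run:
```python
from h import *
rep()
im=robot.grab_frame("scene")[150:300,190:390];cv2.imwrite("pics/s11.png",cv2.resize(im,None,fx=4,fy=4)[:,:,::-1])
```

```text
t 15.3 pos [565.1 -54.3  61.3] board [-79.8  -0.4] yhead -164.6 F [ 1.4 -0.2 -0.2] F.ux -0.56 w 51.0 j [ 0.19  0.5  -0.36 -0.   -0.7   0.08]
```

View pics/s11.png

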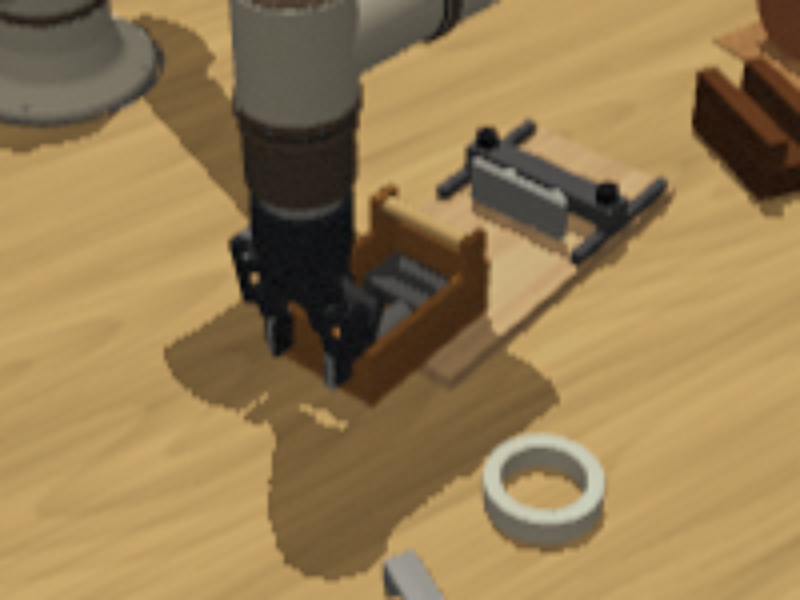

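The tail has come up: its rear corner rose to zoom pixel (372,403), and forces are near zero. I'll continue pushing.

Call:
{"api": "play_rows", "payload": {"moves": [[[-0.0025, 0, 0.001, 0, 0.6], [-0.005, 0, 0.001, 0, 0.6], [-0.0075, 0, 0.001, 0, 0.6], [-0.01, 0, 0.001, 0, 0.6], [-0.0125, 0, 0.001, 0, 0.6], [-0.015, 0, 0.001, 0, 0.6], [-0.0175, 0, 0.001, 0, 0.6], [-0.02, 0, 0.001, 0, 0.6]]]}}

```text
time: 16.02
position: [559.9, -35.3, 60.1]
ee_rot: [0.0, 0.795, -0.606, -0.0]
wrist_force: [0.2, -2.6, -2.5]
gripper_width: 51.5
```

Run:
```python
from h import *
rep()
im=robot.grab_frame("scene")[150:300,190:390];cv2.imwrite("pics/s12.png",cv2.resize(im,None,fx=4,fy=4)[:,:,::-1])
im=robot.grab_frame("wrist");cv2.imwrite("pics/w12.png",im[:,:,::-1])
```

```text
t 16.02 pos [559.9 -35.3  60.1] board [-60.1  -0.4] yhead -164.63 F [ 0.2 -2.6 -2.5] F.ux -2.54 w 51.5 j [ 0.23  0.5  -0.38 -0.   -0.69  0.04]
```

View pics/s12.png

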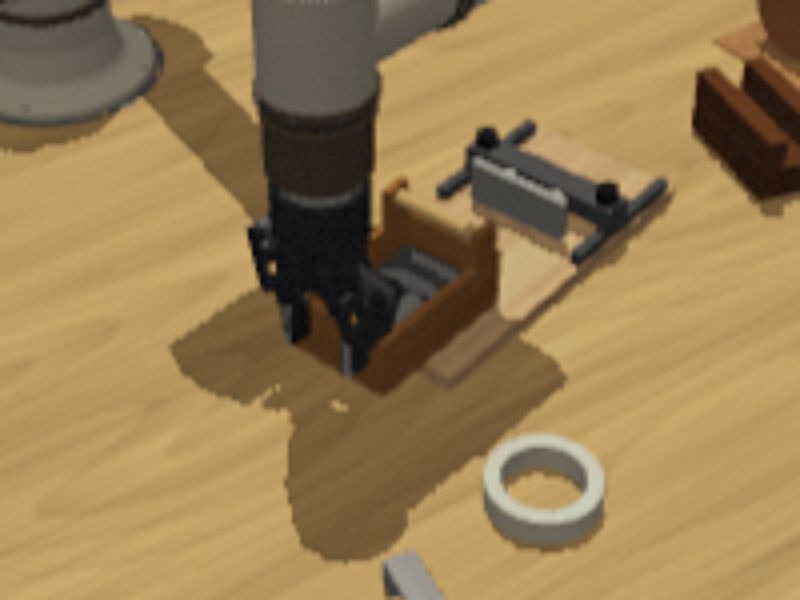

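View pics/w12.png

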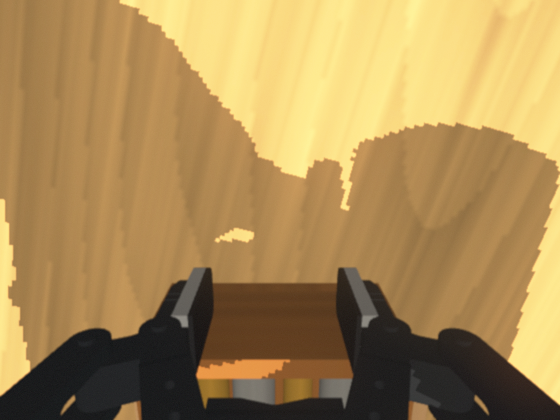

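The caddy moves along in line, and the rear rim at wrist row 358 is horizontal, so it is square to the hand. Next I compute where its nose is.

Run:
```python
from h import *
c=robot.calibration("wrist")
for z in (65,69): print(z,w2b(ray(c,(210,358),z)),w2b(ray(c,(340,358),z)))
print("bottom edge",w2b(ray(c,(280,284),14)))
c=robot.calibration("scene")
print("ear top right front z=~105?",[w2b(ray(c,(492/4+190,228/4+150),z)) for z in(95,100,105)])
print("rear R bottom corner z0/14",w2b(ray(c,(382/4+190,392/4+150),0)),w2b(ray(c,(382/4+190,392/4+150),14)))
print("plate top",[w2b(ray(c,(472/4+190,158/4+150),z)) for z in(60,70)],[w2b(ray(c,(567/4+190,192/4+150),z)) for z in(60,70)], "plate bottom z14",w2b(ray(c,(567/4+190,238/4+150),14)),w2b(ray(c,(472/4+190,205/4+150),14)))
```

```text
65 [-45.21108652 -23.72857384] [-45.25964939  22.91310859]
69 [-48.44586413 -22.91322048] [-48.49270728  22.07678336]
bottom edge [-47.10093523   2.09777099]
ear top right front z=~105? [array([ 93.69593026, -48.5259914 ]), array([ 88.49358662, -52.17605618]), array([ 83.29124299, -55.82612096])]
rear R bottom corner z0/14 [-32.74175358 -38.68676961] [-43.85126088 -47.99371298]
plate top [array([198.83163892,  50.6818123 ]), array([187.62069279,  42.51748755])] [array([211.21202742, -42.54790201]), array([199.85582665, -49.61839607])] plate bottom z14 [208.4910199  -48.37169184] [193.22602666  44.47307828]
```

Nose at about 103 and the plate face at about 193–205 by image, so roughly 90 mm remain. I'll push 60 mm at moderate speed, then creep.

Call:
{"api": "play_rows", "payload": {"moves": [[[-0.0025, 0, 0, 0, 0.6], [-0.005, 0, 0, 0, 0.6], [-0.0075, 0, 0, 0, 0.6], [-0.01, 0, 0, 0, 0.6], [-0.0125, 0, 0, 0, 0.6], [-0.015, 0, 0, 0, 0.6], [-0.0175, 0, 0, 0, 0.6], [-0.02, 0, 0, 0, 0.6]]]}}

```text
time: 16.78
position: [554.8, -16.0, 60.4]
ee_rot: [-0.0, 0.795, -0.606, 0.0]
wrist_force: [0.7, -3.5, -0.5]
gripper_width: 51.0
```

Call:
{"api": "play_rows", "payload": {"moves": [[[-0.0025, 0, 0, 0, 0.6], [-0.005, 0, 0, 0, 0.6], [-0.0075, 0, 0, 0, 0.6], [-0.01, 0, 0, 0, 0.6], [-0.0125, 0, 0, 0, 0.6], [-0.015, 0, 0, 0, 0.6], [-0.0175, 0, 0, 0, 0.6], [-0.02, 0, 0, 0, 0.6]]]}}

```text
time: 17.45
position: [549.5, 3.3, 60.4]
ee_rot: [-0.0, 0.795, -0.606, 0.0]
wrist_force: [1.2, -4.9, 0.8]
gripper_width: 51.2
```

Call:
{"api": "play_rows", "payload": {"moves": [[[-0.002, 0, 0, 0, 0.6], [-0.004, 0, 0, 0, 0.6], [-0.006, 0, 0, 0, 0.6], [-0.008, 0, 0, 0, 0.6], [-0.01, 0, 0, 0, 0.6], [-0.012, 0, 0, 0, 0.6], [-0.014, 0, 0, 0, 0.6], [-0.016, 0, 0, 0, 0.6]]]}}

```text
time: 18.12
position: [545.3, 18.6, 60.4]
ee_rot: [-0.0, 0.795, -0.606, 0.0]
wrist_force: [1.5, -4.9, 1.5]
gripper_width: 51.5
```

Run:
```python
from h import *
rep()
im=robot.grab_frame("scene")[150:300,190:390];cv2.imwrite("pics/s13.png",cv2.resize(im,None,fx=4,fy=4)[:,:,::-1])
```

```text
t 18.12 pos [545.3  18.6  60.4] board [-4.3 -0.6] yhead -164.63 F [ 1.5 -4.9  1.5] F.ux -5.13 w 51.5 j [ 0.33  0.48 -0.42  0.   -0.67 -0.06]
```

View pics/s13.png

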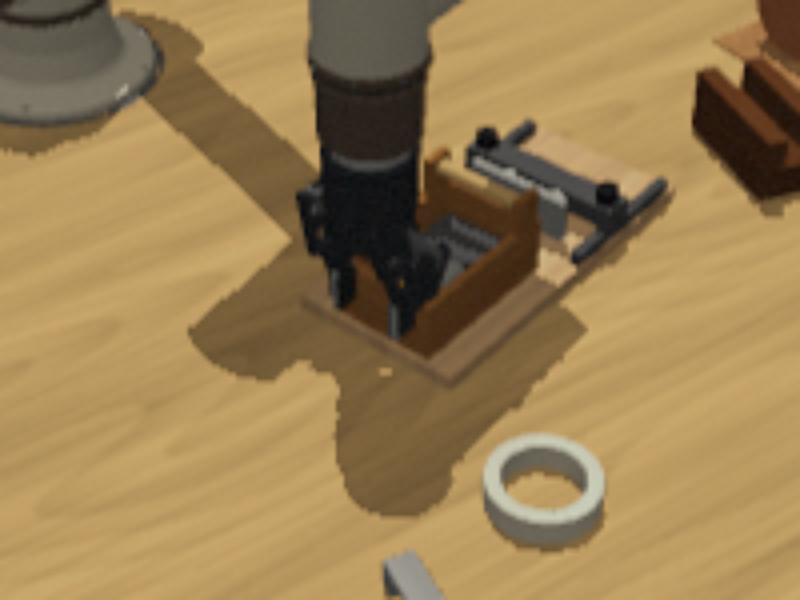

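The caddy lies flat on the board. Sliding friction is about 5 N and the plate stands clear ahead by about 35–40 mm.

Call:
{"api": "play_rows", "payload": {"moves": [[[-0.002, 0, 0, 0, 0.6], [-0.004, 0, 0, 0, 0.6], [-0.006, 0, 0, 0, 0.6], [-0.008, 0, 0, 0, 0.6], [-0.01, 0, 0, 0, 0.6], [-0.012, 0, 0, 0, 0.6], [-0.014, 0, 0, 0, 0.6], [-0.016, 0, 0, 0, 0.6]]]}}

```text
time: 18.83
position: [541.0, 33.9, 60.4]
ee_rot: [0.0, 0.795, -0.606, 0.0]
wrist_force: [1.9, -4.9, 0.4]
gripper_width: 51.3
```

Call:
{"api": "play_rows", "payload": {"moves": [[[-0.001, 0, 0, 0, 0.6], [-0.002, 0, 0, 0, 0.6], [-0.003, 0, 0, 0, 0.6], [-0.004, 0, 0, 0, 0.6], [-0.005, 0, 0, 0, 0.6], [-0.006, 0, 0, 0, 0.6], [-0.007, 0, 0, 0, 0.6], [-0.008, 0, 0, 0, 0.6]]]}}

```text
time: 19.5
position: [538.9, 41.6, 60.4]
ee_rot: [0.0, 0.795, -0.606, 0.0]
wrist_force: [1.8, -5.3, 1.5]
gripper_width: 51.3
```

Run:
```python
from h import *
rep()
im=robot.grab_frame("scene")[150:300,190:390];cv2.imwrite("pics/s14.png",cv2.resize(im,None,fx=4,fy=4)[:,:,::-1])
```

```text
t 19.5 pos [538.9  41.6  60.4] board [19.6 -0.6] yhead -164.63 F [ 1.8 -5.3  1.5] F.ux -5.61 w 51.3 j [ 0.38  0.47 -0.43  0.   -0.67 -0.11]
```

View pics/s14.png

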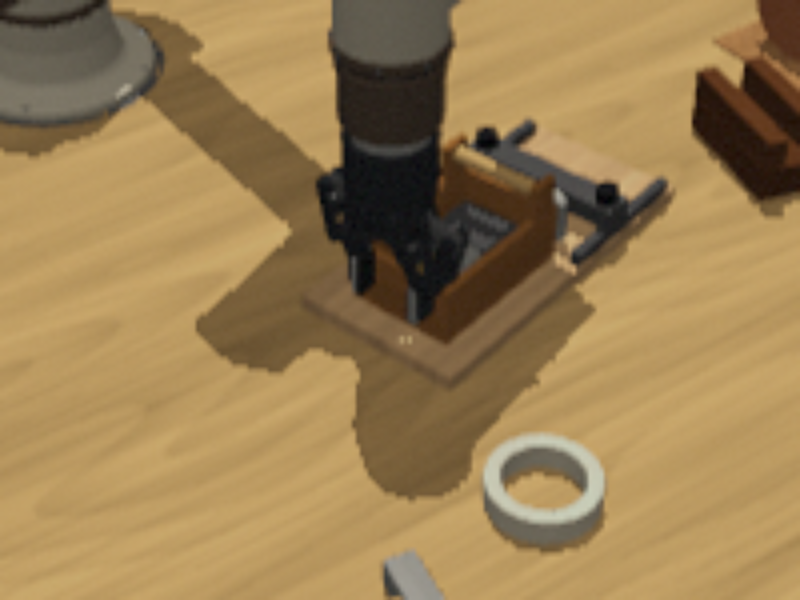

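About 10–15 mm to go to the plate edge at zoom pixel (562,215). Creeping.

Call:
{"api": "play_rows", "payload": {"moves": [[[-0.001, 0, 0, 0, 0.6], [-0.002, 0, 0, 0, 0.6], [-0.003, 0, 0, 0, 0.6], [-0.004, 0, 0, 0, 0.6], [-0.005, 0, 0, 0, 0.6], [-0.006, 0, 0, 0, 0.6]]]}}

```text
time: 20.05
position: [537.3, 47.3, 60.4]
ee_rot: [0.0, 0.795, -0.606, 0.0]
wrist_force: [2.1, -4.5, 1.0]
gripper_width: 51.2
```

Call:
{"api": "play_rows", "payload": {"moves": [[[-0.0007, 0, 0, 0, 0.6], [-0.0014, 0, 0, 0, 0.6], [-0.0021, 0, 0, 0, 0.6], [-0.0028, 0, 0, 0, 0.6]]]}}

```text
time: 20.38
position: [536.5, 50.0, 60.4]
ee_rot: [0.0, 0.795, -0.606, 0.0]
wrist_force: [1.0, -5.1, 1.7]
gripper_width: 51.4
```

Run:
```python
from h import *
rep()
```

```text
t 20.38 pos [536.5  50.   60.4] board [28.4 -0.6] yhead -164.62 F [ 1.  -5.1  1.7] F.ux -5.23 w 51.4 j [ 0.39  0.47 -0.44  0.   -0.67 -0.13]
```

Call:
{"api": "play_rows", "payload": {"moves": [[[-0.0007, 0, 0, 0, 0.6], [-0.0014, 0, 0, 0, 0.6], [-0.0021, 0, 0, 0, 0.6], [-0.0028, 0, 0, 0, 0.6]]]}}

```text
time: 20.72
position: [535.8, 52.7, 60.4]
ee_rot: [0.0, 0.795, -0.606, 0.0]
wrist_force: [1.9, -5.5, 1.9]
gripper_width: 51.3
```

Call:
{"api": "play_rows", "payload": {"moves": [[[-0.0007, 0, 0, 0, 0.6], [-0.0014, 0, 0, 0, 0.6], [-0.0021, 0, 0, 0, 0.6], [-0.0028, 0, 0, 0, 0.6]]]}}

```text
time: 21.05
position: [535.1, 55.3, 60.4]
ee_rot: [0.0, 0.795, -0.606, 0.0]
wrist_force: [2.9, -6.2, 1.2]
gripper_width: 51.0
```

Run:
```python
from h import *
rep()
im=robot.grab_frame("scene")[150:300,190:390];cv2.imwrite("pics/s15.png",cv2.resize(im,None,fx=4,fy=4)[:,:,::-1])
```

```text
t 21.05 pos [535.1  55.3  60.4] board [33.8 -0.6] yhead -164.62 F [ 2.9 -6.2  1.2] F.ux -6.72 w 51.0 j [ 0.4   0.47 -0.44  0.   -0.66 -0.14]
```

View pics/s15.png

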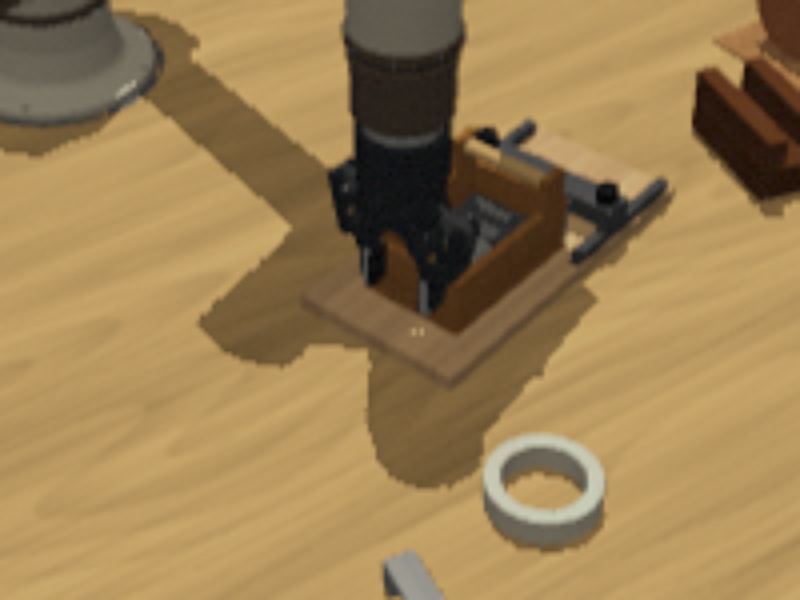

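The force has risen to 6.7 N, just above the 5.3 N sliding baseline, so the plate seems reached. I continue at 0.5 mm/row.

Call:
{"api": "play_rows", "payload": {"moves": [[[-0.0005, 0, 0, 0, 0.6], [-0.001, 0, 0, 0, 0.6], [-0.0015, 0, 0, 0, 0.6]]]}}

```text
time: 21.35
position: [534.8, 56.3, 60.4]
ee_rot: [0.0, 0.795, -0.606, 0.0]
wrist_force: [3.3, -9.3, 1.0]
gripper_width: 51.2
```

Call:
{"api": "play_rows", "payload": {"moves": [[[-0.0005, 0, 0, 0, 0.6], [-0.001, 0, 0, 0, 0.6], [-0.001, 0, 0, 0, 0.6]]]}}

```text
time: 21.6
position: [534.6, 57.0, 60.4]
ee_rot: [0.0, 0.795, -0.606, 0.0]
wrist_force: [3.0, -9.0, 1.2]
gripper_width: 51.4
```

Call:
{"api": "play_rows", "payload": {"moves": [[[-0.0005, 0, 0, 0, 0.6], [-0.001, 0, 0, 0, 0.6], [-0.0014, 0, 0, 0, 0.6], [-0.0014, 0, 0, 0, 0.6]]]}}

```text
time: 21.93
position: [534.3, 58.0, 60.4]
ee_rot: [0.001, 0.795, -0.606, 0.0]
wrist_force: [3.9, -11.8, 0.5]
gripper_width: 51.1
```

```bash
python3 -c "
from h import *
rep()"
```

```text
t 21.93 pos [534.3  58.   60.4] board [36.7 -0.6] yhead -164.62 F [  3.9 -11.8   0.5] F.ux -12.4 w 51.1 j [ 0.41  0.47 -0.44  0.   -0.66 -0.14]
```

Total 12.4 N minus 5.3 N of friction gives about 7 N on the plate, and 3.4 mm of spring travel agrees. I'll hold, then retreat slowly.

Call:
{"api": "play_rows", "payload": {"moves": [[[-0.0003, 0, 0, 0, 0.6], [-0.0003, 0, 0, 0, 0.6], [-0.0003, 0, 0, 0, 0.6], [-0.0003, 0, 0, 0, 0.6], [-0.0003, 0, 0, 0, 0.6]]]}}

```text
time: 22.35
position: [534.3, 58.2, 60.4]
ee_rot: [0.001, 0.795, -0.606, 0.001]
wrist_force: [4.2, -11.8, 0.2]
gripper_width: 51.1
```

```bash
python3 -c "
from h import *
rep()"
```

```text
t 22.35 pos [534.3  58.2  60.4] board [36.9 -0.6] yhead -164.62 F [  4.2 -11.8   0.2] F.ux -12.48 w 51.1 j [ 0.41  0.47 -0.44  0.   -0.66 -0.14]
```

Call:
{"api": "play_rows", "payload": {"moves": [[[0.0005, 0, 0, 0, 0.6], [0.001, 0, 0, 0, 0.6], [0.0015, 0, 0, 0, 0.6], [0.002, 0, 0, 0, 0.6], [0.0025, 0, 0, 0, 0.6], [0.003, 0, 0, 0, 0.6], [0.0035, 0, 0, 0, 0.6], [0.004, 0, 0, 0, 0.6]]]}}

```text
time: 23.02
position: [534.8, 56.1, 60.1]
ee_rot: [-0.0, 0.795, -0.606, -0.0]
wrist_force: [-0.4, 0.2, -0.6]
gripper_width: 51.3
```

Call:
{"api": "play_rows", "payload": {"moves": [[[0.001, 0, 0, 0, 0.6], [0.003, 0, 0, 0, 0.6], [0.006, 0, 0, 0, 0.6], [0.01, 0, 0, 0, 0.6], [0.02, 0, 0, 0, 0.6], [0.035, 0, 0, 0, 0.6], [0.05, 0, 0, 0, 0.6], [0.06, 0, 0, 0, 0.6]]]}}

```text
time: 23.68
position: [551.2, -3.8, 60.3]
ee_rot: [0.0, 0.795, -0.607, 0.0]
wrist_force: [-0.1, 0.1, -0.8]
gripper_width: 51.3
```

Call:
{"api": "play_rows", "payload": {"moves": [[[0.015, 0, -0.01, 0, 0.6], [0.035, 0, -0.03, 0, 0.6], [0.06, 0, -0.06, 0, 0.6], [0.085, 0, -0.09, 0, 0.6], [0.1, 0, -0.12, 0, 0.6], [0.11, 0, -0.14, 0, 0.6], [0.11, 0, -0.145, 0, 0.6], [0.11, 0, -0.145, 0, 0.6]]]}}

```text
time: 24.35
position: [580.7, -109.1, 207.0]
ee_rot: [-0.001, 0.795, -0.607, 0.001]
wrist_force: [0.1, 0.0, 0.2]
gripper_width: 51.1
```

Run:
```python
from h import *
rep()
im=robot.grab_frame("scene")[150:300,190:390];cv2.imwrite("pics/s16.png",cv2.resize(im,None,fx=4,fy=4)[:,:,::-1])
im=robot.grab_frame("top");cv2.imwrite("pics/t16f.png",im[:,:,::-1]);im=im[165:270,165:365];cv2.imwrite("pics/t16.png",cv2.resize(im,None,fx=4,fy=4)[:,:,::-1])
```

```text
t 24.35 pos [ 580.7 -109.1  207. ] board [-136.8   -0.9] yhead -164.72 F [0.1 0.  0.2] F.ux 0.0 w 51.1 j [ 0.09  0.36 -0.15 -0.   -1.05  0.18]
```

View pics/s16.png

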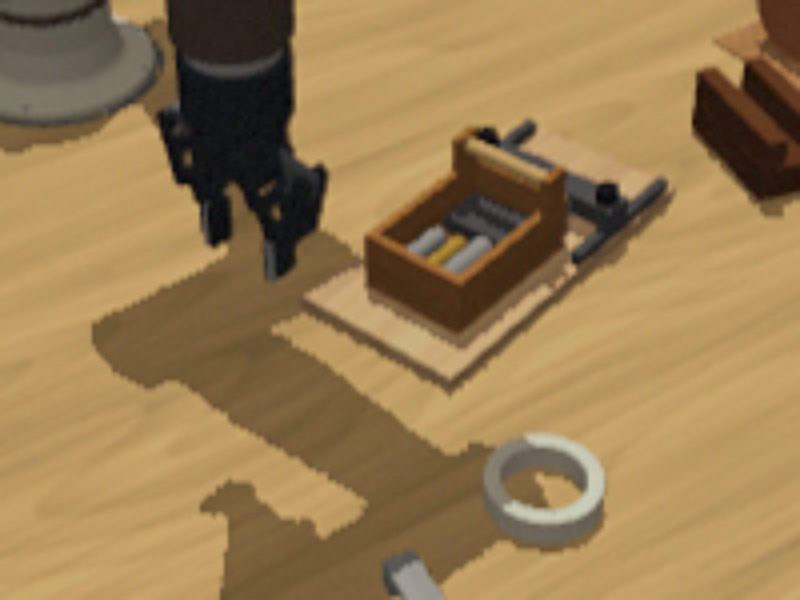

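View pics/t16.png

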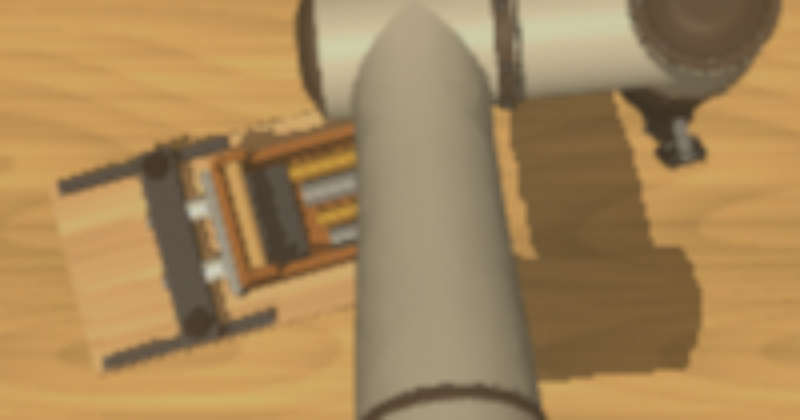

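The caddy lies flat on the board with its front against the plate (top zoom (212,165)–(243,290)). The tape and cradle sit at the same pixels as before. Last numeric check:

Run:
```python
from h import *
np.set_printoptions(precision=1,suppress=True)
ct=robot.calibration("top");cs=robot.calibration("scene")
T=lambda u,v,z:w2b(ray(ct,(u/4+165-.4,v/4+165-.4),z))
S=lambda u,v,z:w2b(ray(cs,(u/4+190-.4,v/4+150-.4),z))
a,b=T(214,158,69),T(244,284,69);print("front rim",a,b)
c,d=S(460,332,14),S(370,290,14);print("rear bottom",c,d,"heading err",np.degrees(np.arctan2(*(d-c)))*1)
print("rear rim",S(460,275,69),S(366,235,69),"front right bottom",S(565,245,14))
a0=cv2.imread("pics/top0.png");a1=cv2.imread("pics/t16f.png")
for n,(x,y,w,h) in dict(tape=(260,128,38,32),hammer=(312,115,86,36),cradle=(120,182,45,56),bottle=(418,250,36,30)).items():
    print(n,cv2.phaseCorrelate(cv2.cvtColor(a0[y:y+h,x:x+w],6).astype(np.float32),cv2.cvtColor(a1[y:y+h,x:x+w],6).astype(np.float32)))
```

```text
front rim [189.8 -54.1] [192.7  47.5]
rear bottom [ 52.  -49.6] [45.4 41.4] heading err -4.1215512279273625
rear rim [ 56.6 -44.1] [47.8 47.3] front right bottom [200.3 -50.3]
tape ((-0.060414703150900806, -0.140969163382767), 0.712096756696701)
hammer ((0.13720698438407908, -0.24048899331181772), 0.4374859521418442)
cradle ((0.4704848515337723, -0.011177997203976275), 0.9932338827627677)
bottle ((-0.4173688645660647, 0.5826418378467295), 0.261136962307824)
```

Lateral offset is about -3 mm. The heading estimates disagree (1.6–4°, limit 7.4°), so I'll clear the arm from the top view and measure once more.

Call:
{"api": "play_rows", "payload": {"moves": [[[0.02, 0, 0, 0, 0.6], [0.05, 0, 0, 0, 0.6], [0.08, 0, 0, 0, 0.6], [0.11, 0, 0, 0, 0.6], [0.14, 0, 0, 0, 0.6], [0.17, 0, 0, 0, 0.6], [0.19, 0, 0, 0, 0.6], [0.2, 0, 0, 0, 0.6]]]}}

```text
time: 25.12
position: [632.6, -302.5, 202.0]
ee_rot: [0.001, 0.795, -0.607, -0.002]
wrist_force: [-0.3, 0.6, -0.4]
gripper_width: 51.3
```

Run:
```python
from h import *
im=robot.grab_frame("top")[165:270,165:365];cv2.imwrite("pics/t17.png",cv2.resize(im,None,fx=4,fy=4)[:,:,::-1])
```

```text
(no output)
```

View pics/t17.png

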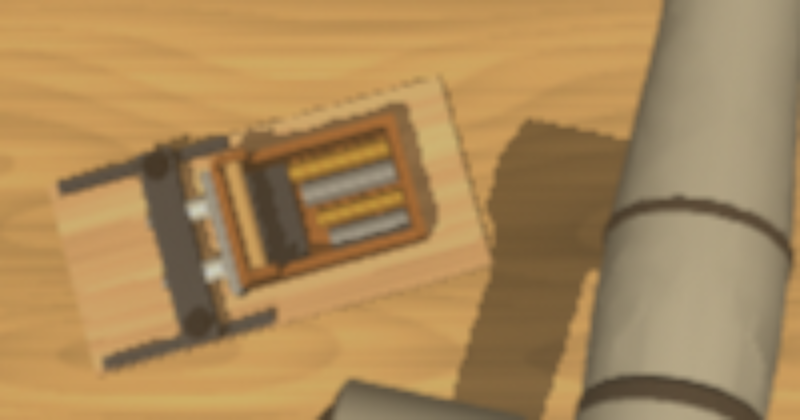

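With the top view clear, the caddy's rear rim (395,113)–(427,240) lies at 14° and its side at 16°, against 15.9° for the step, so it is square within about 2°. It is flat, centred, and its front is on the plate. Handing in.

```bash
python3 -c "
from h import *
rep();print(robot.job_done())"
```

```text
t 25.17 pos [ 632.8 -303.1  202.2] board [-337.6    0.4] yhead -164.73 F [ 1.7 -0.8 -0.1] F.ux -1.21 w 51.0 j [-0.22  0.55  0.15  0.   -1.17  0.48]
the job is handed in; nothing more can be done
None
```

The caddy is put away on the board and the job is handed in. I gripped the dowel, tipped the front up with the tail on the bench, turned it about 16° square, set the nose about 20 mm onto the step and let go. Then I pushed it from behind with the fingers half open until it pressed on the plate, held that for about 0.4 s and backed off slowly. The run took about 25 s of the 72 s allowed.

**Last checks**
- **Plate force:** total push was 12.4 N. Taking off about 5.3 N of sliding friction leaves about 7 N on the plate, which agrees with 3.4 mm of spring travel.
- **Still touching:** the hand was unloaded after backing off 2 mm, less than the spring travel. The images show the front on the plate, but I had no direct force reading of that contact after letting go.
- **Position:** it lies flat and about 3 mm off the centre line.
- **Square:** the clear top view gives about 2° off square. A coarse scene-camera estimate said 4 to 5°, so the two disagree, but both are under the 7.4° limit.
- **Other things:** the tape, hammer and cradle had not moved in the images. The check on the bottle was too weak to rely on, but nothing went near it.

**Rough spots**
- **Setting down:** I overpressed to about 9 N and eased off.
- **Over the step edge:** the push climbed to 16 N, with about 10 N upward, because finger friction held the tail down. I raised the hand about 8 mm, the caddy tipped onto the board, and pushing on took about 5 N.

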